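Crank the lamp shutter over, align its quarter-turn fastener and hold the panel shut

TASK

Turn the hand crank clockwise (about two full turns) until it stops, so that the shutter panel is wound fully home over the amber lamp window. Then turn the panel's black wing fastener clockwise until its white slot line is in line with the two red marks. Last, press the panel down fully onto its frame with the fingertips and finish while still holding it pressed, for its springs lift it when let go; leave the eyepiece, the glass dish and the bottle where they stand.

Things in the scene. Friction and masses are not known exactly. Their poses are not given: they have to be found in the camera images.
- housing: Fixed grey lamp housing, 190 x 345 mm, top 68 mm above the bench. Origin under its centre at bench level, z up, x away from the robot; yaw varies. In its frame: upright crank axis at x 0, y -120 mm; amber lamp window centred at x 18, y 100. A dark steel frame, top at 74 mm, rings the window; its near strip (x -55 to -15) runs on under the panel and has an 8 mm slot along x at y 100.
- crank (a joint): Steel hand crank, rad, 0 to 13.4, growing clockwise seen from above; it stops dead at 13.4, where the panel is home (starts at 0.1 to 2). At value q its arm points along (cos q, -sin q) in the housing's x, y. Stays where it is left; needs about 2 N at the handle. One rad moves the panel 6.5 mm.
- crank_grip (a point): Grip point on the axis of the crank's upright black handle, 131 mm above the bench, 38 mm from the crank's axis. The handle: a cylinder of 16 mm diameter from 109 to 147 mm above the bench; it spins freely on its pin, so the gripper can keep its yaw while going round. The crank arm under it is 18 mm wide, top at 108 mm. The point's x points outwards along the arm.
- carriage (a joint): Travel in m of the slide that carries the panel along the housing's +y; driven by the crank only. 0.0871 is home, over the window, at the crank's stop; the panel's centre is at housing y = 0.0129 + this value, x = 0.
- panel_press (a joint): How far in m the panel is pressed down on its springs: 0 is up (rest), 0.012 is flat on the frame. Takes 5 N to start, 10 N to hold fully down; it moves straight down wherever pressed and springs up when let go. Unless it is home and the fastener aligned, the bar under the fastener lands on the frame strip and stops it after about 3 mm.
- panel: Aluminium shutter panel, 130 x 100 x 5 mm (x, y, z), axes as the housing's. Origin at the centre of its underside, 86 mm above the bench when up, 74 mm when fully pressed. The fastener stands at its x -35, y 0 mm, between two red marks lying before and behind it on the line y = 0.
- press_spot (a point): A free flat spot on the panel's upper face, centre of a blue field of 50 x 60 mm, to press on: at x +32, y 0 of the panel. 91 mm above the bench when the panel is up, 79 mm when pressed home.
- fastener (a joint): Angle of the quarter-turn fastener in rad, -1.6 to 0.6, growing clockwise seen from above; 0 is aligned (white line along the panel's x axis, in line with both red marks); starts at -1.4 to -0.9. No stop at 0; its light friction keeps it where it is left.
- wing_grip (a point): Grip point of the fastener's black wing, on its turning axis, 18 mm above the panel's upper face (109 mm above the bench when up). The wing is an upright bar 34 mm long along this point's x, 10 mm thick along its y, from 2 to 23 mm above the panel's face, a white slot line along its top; a steel disc, 34 mm diameter, 3 mm high, lies under it.
- eyepiece: Bystander: loose black microscope eyepiece standing upright, 38 mm diameter, 55 mm high; origin under its centre. On the robot's side of the housing.
- sample_dish: Bystander: loose round glass dish with a clear lid, 64 mm diameter, 19 mm high; origin under its centre. Beyond the housing.
- cleaner: Bystander: loose small bottle with a blue cap, 38 mm diameter, 75 mm high; origin under its centre. Beside the housing's +y end.

How it is judged:
By the outcome, as a careful person would: the job done as asked, in the order asked, and still so for the second after the job is handed in, while the arm keeps its last pose, push and grip.
It also fails if it takes over 67 s, if anything falls off the work surface, if the arm or the gripper's body presses on something with over 40 N, if the wrist force passes 120 N, or if a joint passes its speed limit or range.

ROBOT

A 6-joint arm with a two-finger parallel gripper is mounted at the origin on the work surface. World frame = base frame: x ahead of the robot, y to its left, z up, the work surface at z = 0. Lengths are in mm, angles in rad, forces in N, time in s.
With the tool pointing down it reaches from about 275 to 1000 mm from the base axis. Payload 8.4 kg.
Tool frame: the origin (TCP) lies midway between the tips of the shut fingers; the grasp point (between the pads) lies 19 mm behind it; z points along the fingers, y is the line along which they close (so a half turn about z gives the same grasp; the last joint's range is limited). The gripper opens to 85 mm and grips with 20 to 120 N. Pads are 22 mm wide; open, the fingers measure 114 mm over their backs; the gripper's body (76 mm by 85 mm) begins 54 mm behind the grasp point. The pads swing forward as they close: fully open they stand 13 mm farther back than shut.
Start: joints at [1.166, 0.353, 1.633, -0, 1.155, -0.002], TCP at [244.996, 574.982, 231.281] pointing down, gripper open.
Joint ranges: [-2.63, 2.63], [-0.92, 2.1], [0.06, 2.66], [-1.3, 4.44], [0, 2.69], [-3.02, 3.02]. Speed limits (rad/s): [2.22, 2.22, 2.79, 3.14, 3.14, 3.14].

INTERFACE

Orientations are given as [roll, pitch, yaw] about the fixed x, y, z axes, in that order (R = Rz(yaw) Ry(pitch) Rx(roll)).
In Python, from rig import r, imaging gives the robot as it stands. The module is installed in compiled form; this text tells all that it offers.
- The arm moves only by the tool arm_command, never from a script. Its argument "deltas" is a list of rows, each an object of numbers: "hand": the finger opening in mm, from 0 to 85.4; "tx", "ty", "tz": the shift along the tool's x, y, z in mm; "wx", "wy", "wz": the turn, a rotation vector about the tool's x, y, z in rad. A call has 1 to 8 rows; each row shifts and turns the commanded pose from where the row before left it, along the tool's axes as they then stand; what a row does not reach is not made up. A row lasts 1/8 s, in which the tool goes at most 62.5 mm and 10.7 degrees, less where a joint would pass 70% of its speed; a pose out of reach is approached as far as the arm can. A call with a gripper value outside its range is refused whole. The fingers move at their own pace and stop on an object; "squeeze" is the grip in N (left out, the last holds). Time passes only in rows, so rows that do not move let the fingers close. It gives the time, the measured TCP pose, the force, the opening and the grip force at its end, in the units of the state.
- r.sense(): the state, without advancing time (a new reading comes with each control period).
- imaging.grab_frame(name): name is "side" or "top"; returns a dict with "image" (384x512x3 uint8, red, green, blue), "mtx" (3x3 intrinsics, pixels), "world_to_cam" (4x4, takes a point from world to camera coordinates). Camera axes: x right, y up, looking along -z (the intrinsics and any distortion apply to the point x, -y, -z); pixel columns grow to the right and rows downward; lengths in mm; the calibration is good to about 2 mm. A picture is of the moment at which its call begins. There is no depth.
- r.sign_off(): hands the job in; it is judged then, once.
The state is a dict: "clock": time; "qpos": joint angles; "qvel": joint speeds; "joint_efforts": joint torques, N m; "eef_pos": TCP position; "tcp_rot": TCP orientation; "contact_force": force on the tool from outside, world axes, zero at the start; "wrist_torque": the same for the moment, N m; "opening": opening from 0.0 (shut) to 1.0 (fully open); "grasp_force": force on a finger pad.
Only numpy, scipy, OpenCV 4.12 (cv2) and the standard library are available. Lean on these libraries where they do the work, as an engineer would, in place of code of your own. Each camera call takes 0.05 s, during which the arm holds its last target. There are 200 camera calls.

## Working session

There is one attempt and no reset: what is moved stays moved. The work goes in short steps, Python scripts to look and compute and a tool call to move; the robot and the scene stay as the last step left them, time stands still between calls to the robot, and variables do not carry over. Pictures are saved under pics/ and viewed, at most 10 in all, crops included, and the job is handed in when it is done.

Besides the shell and the picture viewer there is one more tool, called as a command line: name --argument value ..., lists and objects as JSON in quotes. arm_command: Moves the arm, as the interface text tells. Its arguments: {"type":"object","properties":{"deltas":{"type":"array"},"squeeze":{"type":"number"}},"required":["deltas"]}

```bash
mkdir -p pics; python3 - <<'E'
from rig import r, imaging
import cv2, numpy as np
s=r.sense(); print(s)
for n in("top","side"):
    f=imaging.grab_frame(n); cv2.imwrite(f"pics/{n}0.png",f["image"][:,:,::-1]); np.savez(f"pics/{n}0.npz",**f)
    print({k:(v if k!="image" else 0) for k,v in f.items()})
E
```

```text
{'clock': 0.0, 'qpos': array([ 1.16558288e+00,  3.53635122e-01,  1.63410680e+00,  3.04224556e-05,
        1.15518123e+00, -2.39872990e-03]), 'qvel': array([ 2.19983175e-05, -6.68043061e-04, -3.74881050e-04, -3.41934933e-04,
       -3.31668436e-04, -6.96303442e-04]), 'joint_efforts': array([-1.37446295e-04, -6.05249763e+01, -3.42074847e+01, -1.01812143e-04,
        9.42165032e-03,  4.08831710e-06]), 'eef_pos': array([244.81789302, 574.56387135, 230.58150012]), 'tcp_rot': array([-3.14026222e+00, -3.10076112e-05,  2.73876562e+00]), 'contact_force': array([-0.14999745,  0.06124846, -0.06014946]), 'wrist_torque': array([ 0.02726263, -0.00758071, -0.03049991]), 'grasp_force': 0.0, 'opening': 1.0022221226564456}
{'image': 0, 'mtx': array([[419.91913505,   0.        , 254.43522231],
       [  0.        , 419.91913505, 184.94764942],
       [  0.        ,   0.        ,   1.        ]]), 'world_to_cam': array([[-1.33095743e-02, -9.99656762e-01,  2.25657362e-02,
         7.95898381e+01],
       [ 9.93333771e-01, -1.06343573e-02,  1.14782093e-01,
        -6.01964495e+02],
       [-1.14502724e-01,  2.39430086e-02,  9.93134361e-01,
        -8.02393788e+02],
       [ 0.00000000e+00,  0.00000000e+00,  0.00000000e+00,
         1.00000000e+00]])}
{'image': 0, 'mtx': array([[369.86763655,   0.        , 263.88773363],
       [  0.        , 369.86763655, 190.63303185],
       [  0.        ,   0.        ,   1.        ]]), 'world_to_cam': array([[-9.94711538e-01, -1.00899319e-01, -1.91907104e-02,
         5.77230630e+02],
       [ 6.45988568e-02, -7.59874189e-01,  6.46852537e-01,
        -4.21267139e+01],
       [-7.98495058e-02,  6.42191984e-01,  7.62373604e-01,
        -8.02174064e+02],
       [ 0.00000000e+00,  0.00000000e+00,  0.00000000e+00,
         1.00000000e+00]])}
```

View pics/top0.png

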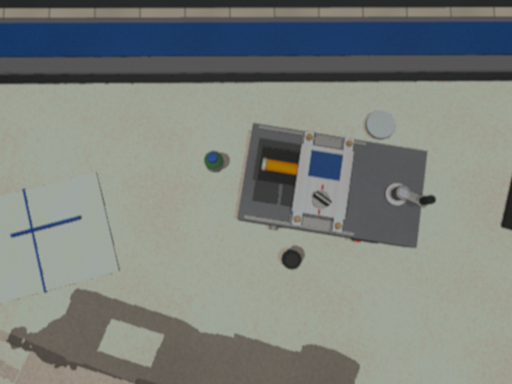

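View pics/side0.png

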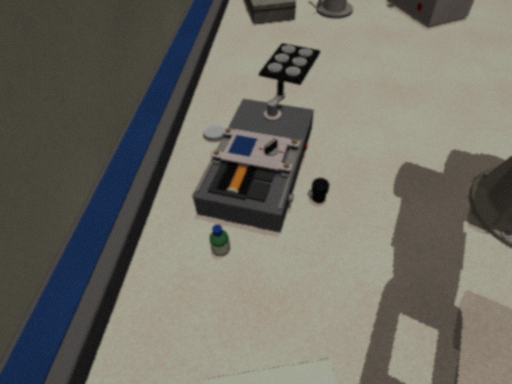

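The top view shows the housing corners near (254,124), (427,150), (415,246) and (239,219). The crank axis is at (398,193), the handle at (430,200) and the wing at (321,199). The side view agrees. I'll enlarge the top view to measure more precisely.

```bash
cat > h.py <<'E'
import numpy as np
def pix(f,P):
    c=f["world_to_cam"]@np.append(P,1); K=f["mtx"]
    return np.array([K[0,0]*c[0]/-c[2]+K[0,2], K[1,1]*c[1]/c[2]+K[1,2]])
def ray(f,uv,z):
    K=f["mtx"];W=f["world_to_cam"];d=np.array([(uv[0]-K[0,2])/K[0,0],-(uv[1]-K[1,2])/K[1,1],-1])
    d=W[:3,:3].T@d; o=-W[:3,:3].T@W[:3,3]; return o+d*(z-o[2])/d[2]
E
python3 - <<'E'
import cv2,numpy as np
from h import *
from scipy.optimize import least_squares
f=np.load("pics/top0.npz"); g=np.load("pics/side0.npz")
c=[(254,124),(427,150),(415,246),(239,219)]; H=[(95,172.5),(95,-172.5),(-95,-172.5),(-95,172.5)]
def h2w(p,xy,z): 
    C,S=np.cos(p[2]),np.sin(p[2]); return np.array([p[0]+C*xy[0]-S*xy[1],p[1]+S*xy[0]+C*xy[1],z])
W=[ray(f,u,68)[:2] for u in c]; print(np.round(W))
res=least_squares(lambda p:np.ravel([h2w(p,h,68)[:2]-w for h,w in zip(H,W)]),[500,0,-.1]); p=res.x; print(p,res.fun.round(1))
print("handle",ray(f,(431,200),147),"wing",ray(f,(321,199),114),"axis",h2w(p,(0,-120),0))
im=cv2.cvtColor(f["image"],cv2.COLOR_RGB2BGR)
a=cv2.resize(im[115:255,235:435],None,fx=4,fy=4,interpolation=cv2.INTER_CUBIC)
for h in H:
    u=(pix(f,h2w(p,h,68))-[235,115])*4; cv2.circle(a,tuple(int(x) for x in u),4,(0,255,0),1)
cv2.imwrite("pics/a.png",a)
im=cv2.cvtColor(g["image"],cv2.COLOR_RGB2BGR)
b=cv2.resize(im[90:235,180:330],None,fx=4,fy=4,interpolation=cv2.INTER_CUBIC)
for h in H:
    u=(pix(g,h2w(p,h,68))-[180,90])*4; cv2.circle(b,tuple(int(x) for x in u),4,(0,255,0),1)
cv2.imwrite("pics/b.png",b)
E
```

```text
[[ 718.   72.]
 [ 664. -264.]
 [ 479. -229.]
 [ 534.  103.]]
[ 5.98901998e+02 -7.93431143e+01 -1.65144549e-01] [ 2.9  2.8  0.5 -1.5 -2.5 -4.5 -0.9  3.2]
handle [ 560.35530526 -229.92316981  147.        ] wing [566.90750424 -45.1063775  114.        ] axis [ 579.17460861 -197.71046661    0.        ]
```

View pics/a.png

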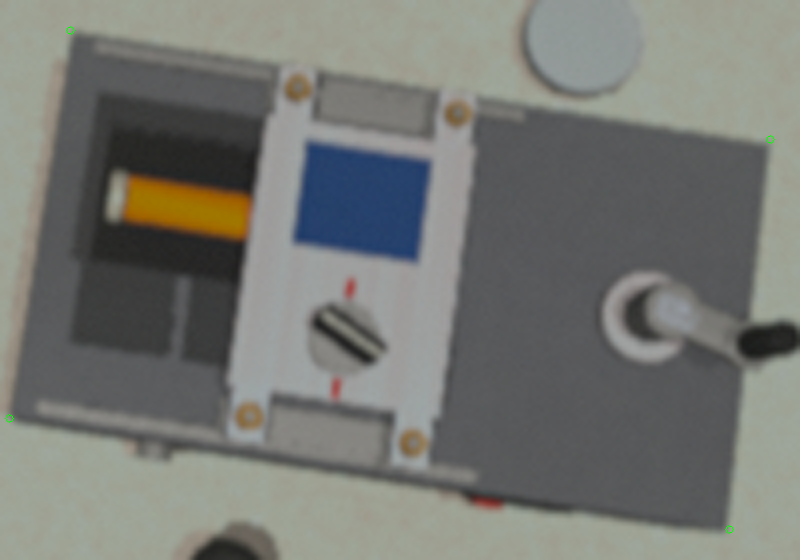

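View pics/b.png

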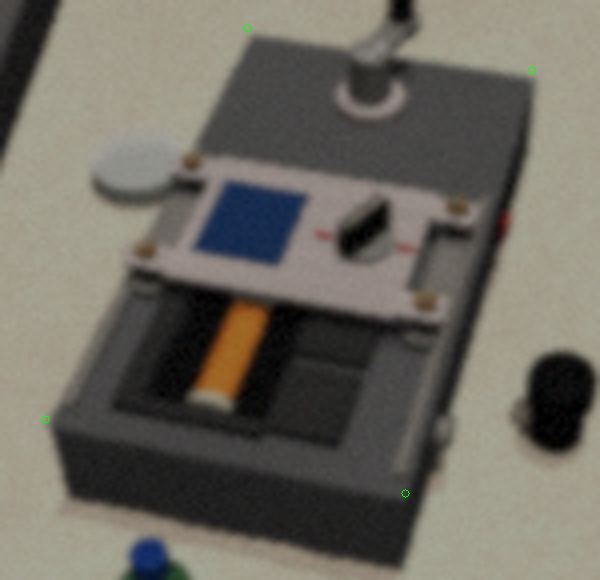

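The crops show the housing corners, the blue field, the red marks, the wing (white line about 57° counter-clockwise of the marks) and the handle. The handle is at top crop (782,337), with its lower part near (750,343). Next I fit everything jointly over both views.

```bash
cat > fit.py <<'E'
import numpy as np
from h import *
from scipy.optimize import least_squares
f=np.load("pics/top0.npz"); g=np.load("pics/side0.npz")
H=[(95,172.5),(95,-172.5),(-95,-172.5),(-95,172.5)]
T=[(73,36),(768,146),(725,530),(15,418)]; S=[(55,428),(252,37),(535,80),(405,498)]
tt=lambda u:np.array(u)/4+[235,115]; ss=lambda u:np.array(u)/4+[180,90]
B=[(57,30),(57,-30),(7,-30),(7,30)]
TB=[(308,143),(431,160),(418,262),(295,243)]; SB=[(193,248),(225,182),(308,195),(275,264)]
def h2w(p,xy,z):
    C,S_=np.cos(p[2]),np.sin(p[2]); return np.array([p[0]+C*xy[0]-S_*xy[1],p[1]+S_*xy[0]+C*xy[1],z])
def res(p):
    q=p[3]; y=12.9+6.5*q; o=[]
    dt,ds=p[4:6],p[6:8]
    L=[(h,68,tt(T[i]),ss(S[i] if i!=2 else S[2])) for i,h in enumerate(H[:2])]
    L=[(H[0],68,tt(T[0]),ss(S[0])),(H[1],68,tt(T[1]),ss(S[1])),(H[2],68,tt(T[2]),ss(S[2])),(H[3],68,tt(T[3]),ss(S[3]))]
    L+=[((b[0],b[1]+y),91,tt(TB[i]),ss(SB[i])) for i,b in enumerate(B)]
    L+=[((38*np.cos(q),-120-38*np.sin(q)),147,tt((782,337)),None)]
    L+=[((0,-120),69,tt((645,317)),ss((371,97)))]
    for xy,z,a,b in L:
        P=h2w(p,xy,z); o+=list(pix(f,P)+dt-a)
        if b is not None:o+=list(pix(g,P)+ds-b)
    return np.array(o+list(p[4:]/1.5))
if __name__=="__main__":
    r_=least_squares(res,[599,-79,-.165,1.9,0,0,0,0],loss="soft_l1"); p=r_.x
    print(p.round(3)); print(res(p).round(1)); q=p[3]
    print("axis",h2w(p,(0,-120),0).round(1),"handle",h2w(p,(38*np.cos(q),-120-38*np.sin(q)),131).round(1))
    print("wing home",h2w(p,(-35,100),109).round(1),"press home",h2w(p,(32,100),91).round(1),"wing now",h2w(p,(-35,12.9+6.5*q),0).round(1))
E
python3 fit.py
```

```text
[ 5.97259e+02 -7.91680e+01 -1.66000e-01  1.82800e+00  7.00000e-03
  2.60000e-01  2.45000e-01  1.28500e+00]
[-0.7 -0.5 -1.4 -0.8  0.8 -0.5 -0.2 -0.8  1.1  1.   0.4 -0.9 -1.6  1.
  1.2  0.3 -0.4 -1.2 -0.8  0.6  0.4 -0.5 -0.2 -0.5  0.2  0.1  0.1 -0.2
 -0.8 -0.1  0.6  0.6  1.7  0.2 -0.4  0.6 -0.   1.5  0.   0.2  0.2  0.9]
axis [ 577.4 -197.5    0. ] handle [ 561.8 -232.2  131. ]
wing home [579.3  25.2 109. ] press home [645.4  14.2  91. ] wing now [566.8 -48.9   0. ]
```

arm_command --deltas '[{"wz": 0.167, "hand": 60}, {"wz": 0.167}, {"wz": 0.167}, {"wz": 0.167}, {"wz": 0.167}, {"wz": 0.167}, {"wz": 0.166}, {"tx": -50, "ty": 20}]' --squeeze 20

```text
schema error: expected keys hand, tx, ty, tz, wx, wy, wz
```

arm_command --deltas '[{"tx": -54, "ty": 21}, {"tx": -54, "ty": 21}, {"tx": -54, "ty": 21}, {"tx": -54, "ty": 21}, {"tx": -54, "ty": 21}, {"tx": -54, "ty": 21}, {"tx": -54, "ty": 21}, {"tx": -54, "ty": 21}]'

```text
schema error: expected keys hand, tx, ty, tz, wx, wy, wz
```

arm_command --deltas '[{"tx": -54, "ty": 21}, {"tx": -54, "ty": 21}, {"tx": -54, "ty": 21}, {"tx": -54, "ty": 21}, {"tx": -54, "ty": 21}, {"tx": -40, "ty": 16}, {}, {}]'

```text
schema error: expected keys hand, tx, ty, tz, wx, wy, wz
```

arm_command --deltas '[{"hand": 60, "tx": 0, "ty": 0, "tz": 0, "wx": 0, "wy": 0, "wz": 0.167}, {"hand": 60, "tx": 0, "ty": 0, "tz": 0, "wx": 0, "wy": 0, "wz": 0.167}, {"hand": 60, "tx": 0, "ty": 0, "tz": 0, "wx": 0, "wy": 0, "wz": 0.167}, {"hand": 60, "tx": 0, "ty": 0, "tz": 0, "wx": 0, "wy": 0, "wz": 0.167}, {"hand": 60, "tx": 0, "ty": 0, "tz": 0, "wx": 0, "wy": 0, "wz": 0.167}, {"hand": 60, "tx": 0, "ty": 0, "tz": 0, "wx": 0, "wy": 0, "wz": 0.167}, {"hand": 60, "tx": 0, "ty": 0, "tz": 0, "wx": 0, "wy": 0, "wz": 0.166}, {"hand": 60, "tx": -50, "ty": 20, "tz": 0, "wx": 0, "wy": 0, "wz": 0}]' --squeeze 20

```text
clock: 1.1
eef_pos: [264.5, 526.4, 230.7]
tcp_rot: [-3.142, -0.001, 1.571]
contact_force: [1.4, -0.0, 0.2]
opening: 0.701
grasp_force: 0.0
```

arm_command --deltas '[{"hand": 60, "tx": -54, "ty": 21, "tz": 0, "wx": 0, "wy": 0, "wz": 0}, {"hand": 60, "tx": -54, "ty": 21, "tz": 0, "wx": 0, "wy": 0, "wz": 0}, {"hand": 60, "tx": -54, "ty": 21, "tz": 0, "wx": 0, "wy": 0, "wz": 0}, {"hand": 60, "tx": -54, "ty": 21, "tz": 0, "wx": 0, "wy": 0, "wz": 0}, {"hand": 60, "tx": -54, "ty": 21, "tz": 0, "wx": 0, "wy": 0, "wz": 0}, {"hand": 60, "tx": -54, "ty": 21, "tz": 0, "wx": 0, "wy": 0, "wz": 0}, {"hand": 60, "tx": -54, "ty": 21, "tz": 0, "wx": 0, "wy": 0, "wz": 0}, {"hand": 60, "tx": -54, "ty": 21, "tz": 0, "wx": 0, "wy": 0, "wz": 0}]'

```text
clock: 2.1
eef_pos: [433.3, 91.2, 231.3]
tcp_rot: [3.141, -0.0, 1.571]
contact_force: [0.9, 0.1, -0.1]
opening: 0.705
grasp_force: 0.0
```

arm_command --deltas '[{"hand": 60, "tx": -54, "ty": 21, "tz": 0, "wx": 0, "wy": 0, "wz": 0}, {"hand": 60, "tx": -54, "ty": 21, "tz": 0, "wx": 0, "wy": 0, "wz": 0}, {"hand": 60, "tx": -54, "ty": 21, "tz": 0, "wx": 0, "wy": 0, "wz": 0}, {"hand": 60, "tx": -54, "ty": 21, "tz": 0, "wx": 0, "wy": 0, "wz": 0}, {"hand": 60, "tx": -54, "ty": 21, "tz": 0, "wx": 0, "wy": 0, "wz": 0}, {"hand": 60, "tx": -50, "ty": 20, "tz": 0, "wx": 0, "wy": 0, "wz": 0}, {"hand": 60, "tx": 0, "ty": 0, "tz": 0, "wx": 0, "wy": 0, "wz": 0}, {"hand": 60, "tx": 0, "ty": 0, "tz": 0, "wx": 0, "wy": 0, "wz": 0}]'

```text
clock: 3.1
eef_pos: [557.3, -226.7, 230.6]
tcp_rot: [-3.14, -0.001, 1.57]
contact_force: [0.1, -0.5, -0.1]
opening: 0.704
grasp_force: 0.0
```

arm_command --deltas '[{"hand": 60, "tx": -5.5, "ty": 4, "tz": 20, "wx": 0, "wy": 0, "wz": 0}, {"hand": 50, "tx": 0, "ty": 0, "tz": 35, "wx": 0, "wy": 0, "wz": 0}, {"hand": 50, "tx": 0, "ty": 0, "tz": 35, "wx": 0, "wy": 0, "wz": 0}, {"hand": 50, "tx": 0, "ty": 0, "tz": 25, "wx": 0, "wy": 0, "wz": 0}, {"hand": 30, "tx": 0, "ty": 0, "tz": 0, "wx": 0, "wy": 0, "wz": 0}, {"hand": 20, "tx": 0, "ty": 0, "tz": 0, "wx": 0, "wy": 0, "wz": 0}, {"hand": 8, "tx": 0, "ty": 0, "tz": 0, "wx": 0, "wy": 0, "wz": 0}, {"hand": 8, "tx": 0, "ty": 0, "tz": 0, "wx": 0, "wy": 0, "wz": 0}]' --squeeze 20

```text
clock: 4.1
eef_pos: [562.4, -232.4, 117.1]
tcp_rot: [3.14, 0.0, 1.571]
contact_force: [-0.4, 1.4, -0.0]
opening: 0.18
grasp_force: 20.3
```

```bash
python3 - <<'E'
from rig import r, imaging
import cv2
a=[]
for n,(x,y) in {"top":(370,150),"side":(240,60)}.items():
    im=imaging.grab_frame(n)["image"][:,:,::-1]; a.append(cv2.resize(im[y:y+100,x:x+100],None,fx=4,fy=4,interpolation=cv2.INTER_CUBIC))
cv2.imwrite("pics/c.png",cv2.hconcat(a)); s=r.sense(); print(s["eef_pos"],s["contact_force"],s["opening"],s["grasp_force"])
E
```

```text
[ 562.4501399  -232.49159458  117.09993708] [0.04644426 1.75417643 2.35772418] 0.17912787718564752 20.539925694465637
```

View pics/c.png

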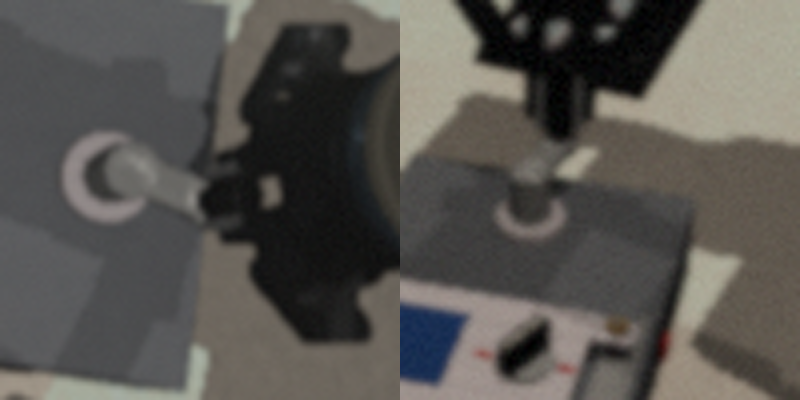

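The handle is held between the pads in both views: opening 15.3 mm, grip 20 N. Now I compute the circle rows.

```bash
cat > circ.py <<'E'
import sys,numpy as np
cx,cy,ph0,step,n=map(float,sys.argv[1:6]); x0,y0=map(float,sys.argv[6:8])
c=np.array([x0,y0])
for i in range(1,int(n)+1):
    a=ph0-step*i; t=np.array([cx+38*np.cos(a),cy+38*np.sin(a)]); d=np.round(t-c,1); c=c+d
    print(f"tx {d[1]:.1f} ty {d[0]:.1f}", end=" | " if i%8 else "\n")
print(c,a)
E
python3 circ.py 577.4 -197.5 -1.976 0.3 8 562.4 -232.5
```

```text
tx 6.1 ty -9.6 | tx 8.5 ty -7.5 | tx 10.4 ty -4.6 | tx 11.3 ty -1.3 | tx 11.2 ty 2.1 | tx 10.0 ty 5.3 | tx 8.1 ty 8.0 | tx 5.3 ty 10.1
[ 564.9 -161.6] -4.3759999999999994
```

arm_command --deltas '[{"hand": 8, "tx": 6.1, "ty": -9.6, "tz": 0, "wx": 0, "wy": 0, "wz": 0}, {"hand": 8, "tx": 8.5, "ty": -7.5, "tz": 0, "wx": 0, "wy": 0, "wz": 0}, {"hand": 8, "tx": 10.4, "ty": -4.6, "tz": 0, "wx": 0, "wy": 0, "wz": 0}, {"hand": 8, "tx": 11.3, "ty": -1.3, "tz": 0, "wx": 0, "wy": 0, "wz": 0}]'

```text
clock: 4.7
eef_pos: [539.4, -195.9, 117.1]
tcp_rot: [3.14, 0.001, 1.571]
contact_force: [6.4, -1.8, 4.5]
opening: 0.178
grasp_force: 20.8
```

arm_command --deltas '[{"hand": 8, "tx": 11.2, "ty": 2.1, "tz": 0, "wx": 0, "wy": 0, "wz": 0}, {"hand": 8, "tx": 10.0, "ty": 5.3, "tz": 0, "wx": 0, "wy": 0, "wz": 0}, {"hand": 8, "tx": 8.1, "ty": 8.0, "tz": 0, "wx": 0, "wy": 0, "wz": 0}, {"hand": 8, "tx": 5.3, "ty": 10.1, "tz": 0, "wx": 0, "wy": 0, "wz": 0}]'

```text
clock: 5.2
eef_pos: [564.6, -161.5, 117.0]
tcp_rot: [3.141, 0.001, 1.572]
contact_force: [0.3, -8.6, 8.0]
opening: 0.173
grasp_force: 21.2
```

```bash
python3 circ.py 577.4 -197.5 -4.376 0.3 30 564.9 -161.6
```

```text
tx 2.1 ty 11.1 | tx -1.3 ty 11.3 | tx -4.6 ty 10.4 | tx -7.4 ty 8.6 | tx -9.7 ty 6.0 | tx -10.9 ty 2.9 | tx -11.4 ty -0.5 | tx -10.7 ty -3.8
tx -9.1 ty -6.8 | tx -6.6 ty -9.2 | tx -3.7 ty -10.8 | tx -0.3 ty -11.3 | tx 3.0 ty -11.0 | tx 6.2 ty -9.5 | tx 8.7 ty -7.3 | tx 10.4 ty -4.4
tx 11.3 ty -1.2 | tx 11.2 ty 2.3 | tx 9.9 ty 5.5 | tx 7.9 ty 8.1 | tx 5.2 ty 10.2 | tx 1.9 ty 11.2 | tx -1.5 ty 11.2 | tx -4.7 ty 10.3
tx -7.6 ty 8.5 | tx -9.7 ty 5.8 | tx -11.1 ty 2.7 | tx -11.3 ty -0.6 | tx -10.6 ty -4.0 | tx -9.0 ty -7.0 | [ 603.6 -225. ] -13.376000000000001
```

arm_command --deltas '[{"hand": 8, "tx": 2.1, "ty": 11.1, "tz": 0, "wx": 0, "wy": 0, "wz": 0}, {"hand": 8, "tx": -1.3, "ty": 11.3, "tz": 0, "wx": 0, "wy": 0, "wz": 0}, {"hand": 8, "tx": -4.6, "ty": 10.4, "tz": 0, "wx": 0, "wy": 0, "wz": 0}, {"hand": 8, "tx": -7.4, "ty": 8.6, "tz": 0, "wx": 0, "wy": 0, "wz": 0}, {"hand": 8, "tx": -9.7, "ty": 6.0, "tz": 0, "wx": 0, "wy": 0, "wz": 0}, {"hand": 8, "tx": -10.9, "ty": 2.9, "tz": 0, "wx": 0, "wy": 0, "wz": 0}, {"hand": 8, "tx": -11.4, "ty": -0.5, "tz": 0, "wx": 0, "wy": 0, "wz": 0}, {"hand": 8, "tx": -10.7, "ty": -3.8, "tz": 0, "wx": 0, "wy": 0, "wz": 0}]'

```text
clock: 6.2
eef_pos: [611.3, -214.8, 117.0]
tcp_rot: [3.14, -0.0, 1.571]
contact_force: [1.8, 1.5, 9.0]
opening: 0.181
grasp_force: 21.3
```

arm_command --deltas '[{"hand": 8, "tx": -9.1, "ty": -6.8, "tz": 0, "wx": 0, "wy": 0, "wz": 0}, {"hand": 8, "tx": -6.6, "ty": -9.2, "tz": 0, "wx": 0, "wy": 0, "wz": 0}, {"hand": 8, "tx": -3.7, "ty": -10.8, "tz": 0, "wx": 0, "wy": 0, "wz": 0}, {"hand": 8, "tx": -0.3, "ty": -11.3, "tz": 0, "wx": 0, "wy": 0, "wz": 0}, {"hand": 8, "tx": 3.0, "ty": -11.0, "tz": 0, "wx": 0, "wy": 0, "wz": 0}, {"hand": 8, "tx": 6.2, "ty": -9.5, "tz": 0, "wx": 0, "wy": 0, "wz": 0}, {"hand": 8, "tx": 8.7, "ty": -7.3, "tz": 0, "wx": 0, "wy": 0, "wz": 0}, {"hand": 8, "tx": 10.4, "ty": -4.4, "tz": 0, "wx": 0, "wy": 0, "wz": 0}]'

```text
clock: 7.2
eef_pos: [540.4, -206.5, 117.0]
tcp_rot: [3.14, 0.001, 1.571]
contact_force: [6.0, -1.7, 4.4]
opening: 0.176
grasp_force: 20.9
```

arm_command --deltas '[{"hand": 8, "tx": 11.3, "ty": -1.2, "tz": 0, "wx": 0, "wy": 0, "wz": 0}, {"hand": 8, "tx": 11.2, "ty": 2.3, "tz": 0, "wx": 0, "wy": 0, "wz": 0}, {"hand": 8, "tx": 9.9, "ty": 5.5, "tz": 0, "wx": 0, "wy": 0, "wz": 0}, {"hand": 8, "tx": 7.9, "ty": 8.1, "tz": 0, "wx": 0, "wy": 0, "wz": 0}, {"hand": 8, "tx": 5.2, "ty": 10.2, "tz": 0, "wx": 0, "wy": 0, "wz": 0}, {"hand": 8, "tx": 1.9, "ty": 11.2, "tz": 0, "wx": 0, "wy": 0, "wz": 0}, {"hand": 8, "tx": -1.5, "ty": 11.2, "tz": 0, "wx": 0, "wy": 0, "wz": 0}, {"hand": 8, "tx": -4.7, "ty": 10.3, "tz": 0, "wx": 0, "wy": 0, "wz": 0}]'

```text
clock: 8.2
eef_pos: [597.3, -164.9, 117.0]
tcp_rot: [-3.14, -0.0, 1.571]
contact_force: [-3.8, -2.5, 12.2]
opening: 0.182
grasp_force: 21.6
```

arm_command --deltas '[{"hand": 8, "tx": -7.6, "ty": 8.5, "tz": 0, "wx": 0, "wy": 0, "wz": 0}, {"hand": 8, "tx": -9.7, "ty": 5.8, "tz": 0, "wx": 0, "wy": 0, "wz": 0}, {"hand": 8, "tx": -11.1, "ty": 2.7, "tz": 0, "wx": 0, "wy": 0, "wz": 0}, {"hand": 8, "tx": -11.3, "ty": -0.6, "tz": 0, "wx": 0, "wy": 0, "wz": 0}]'

```text
clock: 8.7
eef_pos: [614.9, -204.5, 117.0]
tcp_rot: [3.14, -0.001, 1.571]
contact_force: [0.7, 2.4, 8.9]
opening: 0.179
grasp_force: 21.3
```

```bash
python3 circ.py 577.4 -197.5 -12.776 0.1 11 618.0 -210.0 
```

```text
tx 0.9 ty -4.4 | tx -3.5 ty -1.3 | tx -3.4 ty -1.7 | tx -3.3 ty -2.0 | tx -3.0 ty -2.4 | tx -2.7 ty -2.6 | tx -2.5 ty -2.9 | tx -2.2 ty -3.1
tx -1.8 ty -3.3 | tx -1.5 ty -3.5 | tx -1.2 ty -3.6 | [ 587.2 -234.2] -13.876
```

arm_command --deltas '[{"hand": 8, "tx": -3.7, "ty": -1.0, "tz": 0, "wx": 0, "wy": 0, "wz": 0}, {"hand": 8, "tx": -3.5, "ty": -1.3, "tz": 0, "wx": 0, "wy": 0, "wz": 0}, {"hand": 8, "tx": -3.4, "ty": -1.7, "tz": 0, "wx": 0, "wy": 0, "wz": 0}, {"hand": 8, "tx": -3.3, "ty": -2.0, "tz": 0, "wx": 0, "wy": 0, "wz": 0}, {"hand": 8, "tx": -3.0, "ty": -2.4, "tz": 0, "wx": 0, "wy": 0, "wz": 0}, {"hand": 8, "tx": -2.7, "ty": -2.6, "tz": 0, "wx": 0, "wy": 0, "wz": 0}, {"hand": 8, "tx": -2.5, "ty": -2.9, "tz": 0, "wx": 0, "wy": 0, "wz": 0}]'

```text
clock: 9.57
eef_pos: [601.2, -227.2, 117.0]
tcp_rot: [3.14, 0.001, 1.571]
contact_force: [4.1, -1.9, 6.8]
opening: 0.18
grasp_force: 21.2
```

arm_command --deltas '[{"hand": 8, "tx": -1.1, "ty": -1.5, "tz": 0, "wx": 0, "wy": 0, "wz": 0}, {"hand": 8, "tx": -1.0, "ty": -1.5, "tz": 0, "wx": 0, "wy": 0, "wz": 0}]'

```text
clock: 9.82
eef_pos: [598.1, -229.4, 117.1]
tcp_rot: [3.14, 0.001, 1.571]
contact_force: [4.0, -1.2, 5.5]
opening: 0.181
grasp_force: 21.1
```

arm_command --deltas '[{"hand": 8, "tx": -0.9, "ty": -1.7, "tz": 0, "wx": 0, "wy": 0, "wz": 0}, {"hand": 8, "tx": -0.9, "ty": -1.7, "tz": 0, "wx": 0, "wy": 0, "wz": 0}]'

```text
clock: 10.07
eef_pos: [597.3, -229.9, 117.2]
tcp_rot: [3.135, -0.001, 1.57]
contact_force: [18.6, 7.9, -3.3]
opening: 0.18
grasp_force: 20.8
```

arm_command --deltas '[{"hand": 8, "tx": -0.5, "ty": -1.0, "tz": 0, "wx": 0, "wy": 0, "wz": 0}, {"hand": 8, "tx": 0, "ty": 0, "tz": 0, "wx": 0, "wy": 0, "wz": 0}]'

```text
clock: 10.32
eef_pos: [597.3, -229.9, 117.2]
tcp_rot: [3.133, -0.001, 1.57]
contact_force: [18.7, 7.7, -2.9]
opening: 0.181
grasp_force: 20.8
```

arm_command --deltas '[{"hand": 50, "tx": 0, "ty": 0, "tz": 0, "wx": 0, "wy": 0, "wz": 0}, {"hand": 50, "tx": 0, "ty": 0, "tz": 0, "wx": 0, "wy": 0, "wz": 0}, {"hand": 50, "tx": 0, "ty": 0, "tz": 0, "wx": 0, "wy": 0, "wz": 0}, {"hand": 50, "tx": 0, "ty": 0, "tz": -30, "wx": 0, "wy": 0, "wz": 0}, {"hand": 50, "tx": 0, "ty": 0, "tz": -40, "wx": 0, "wy": 0, "wz": 0}, {"hand": 50, "tx": 0, "ty": 0, "tz": 0, "wx": 0, "wy": 0, "wz": 0}]'

```text
clock: 11.08
eef_pos: [594.3, -232.7, 189.5]
tcp_rot: [3.137, 0.002, 1.571]
contact_force: [-0.1, 0.7, 0.1]
opening: 0.587
grasp_force: 0.0
```

```bash
python3 - <<'E'
from rig import r, imaging
import cv2, numpy as np
f=imaging.grab_frame("top"); np.savez("pics/top1.npz",**f)
im=f["image"][:,:,::-1]; cv2.imwrite("pics/d.png",cv2.resize(im[115:255,235:435],None,fx=4,fy=4,interpolation=cv2.INTER_CUBIC))
print(r.sense()["eef_pos"])
E
```

```text
[ 593.3079053  -232.26613446  187.55443425]
```

View pics/d.png

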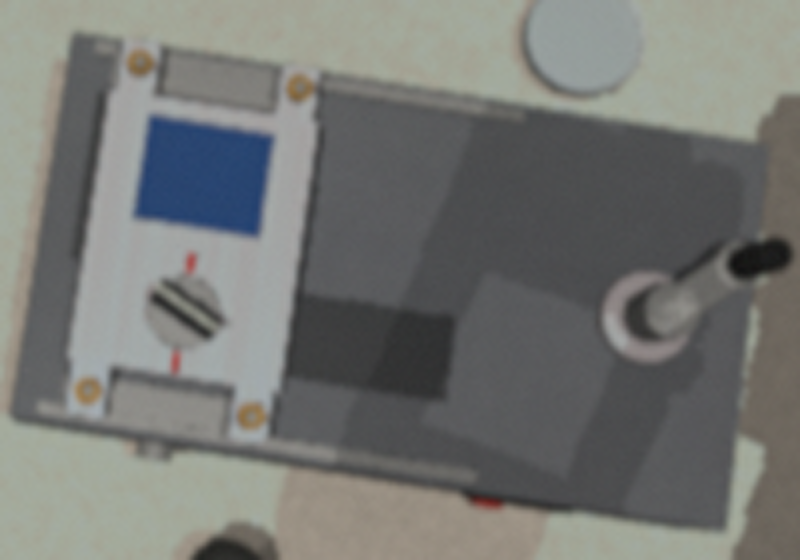

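The panel is home, the handle points up-right and the wing is at crop (187,306). Next I measure the wing, the blue field and the line angle.

```bash
python3 - <<'E'
from h import *
import cv2
f=np.load("pics/top1.npz"); d=np.array([.007,.26]); t=lambda u:np.array(u)/4+[235,115]-d
B=[(151,117),(273,134),(259,237),(134,218)]
print("blue ctr",np.mean([ray(f,t(u),91) for u in B],0))
m=[ray(f,t(u),91) for u in((191,262),(176,361))]; print("marks",m,"mid",np.mean(m,0),"yaw",np.arctan2(*(m[0]-m[1])[[1,0]]))
print("wing",ray(f,t((187,304)),114))
im=cv2.cvtColor(f["image"],cv2.COLOR_RGB2GRAY)[183:202,269:294]; ys,xs=np.nonzero(im<75); print(len(xs)); 
P=np.array([ray(f,(x+269,y+183)-d,105)[:2] for x,y in zip(xs,ys)]); c=P.mean(0); w,v=np.linalg.eigh(np.cov((P-c).T)); print(c,w,np.arctan(v[1,1]/v[0,1]))
E
```

```text
blue ctr [644.84336312  13.89548499  91.        ]
marks [array([604.52497699,  20.97321181,  91.        ]), array([558.54633306,  28.8790424 ,  91.        ])] mid [581.53565503  24.92612711  91.        ] yaw -0.17028060571196185
wing [582.6138932   25.29992634 114.        ]
36
[579.79352767  27.10691639] [10.08272208 76.81096776] 0.9701378196365753
```

arm_command --deltas '[{"hand": 45, "tx": 51.5, "ty": -2.7, "tz": 0, "wx": 0, "wy": 0, "wz": 0}, {"hand": 45, "tx": 51.5, "ty": -2.7, "tz": 0, "wx": 0, "wy": 0, "wz": 0}, {"hand": 45, "tx": 51.5, "ty": -2.7, "tz": 0, "wx": 0, "wy": 0, "wz": 0}, {"hand": 45, "tx": 51.5, "ty": -2.7, "tz": 0, "wx": 0, "wy": 0, "wz": 0}, {"hand": 45, "tx": 51.5, "ty": -2.7, "tz": 0, "wx": 0, "wy": 0, "wz": 0}, {"hand": 45, "tx": 0, "ty": 0, "tz": 0, "wx": 0, "wy": 0, "wz": 0}, {"hand": 45, "tx": 0, "ty": 0, "tz": 0, "wx": 0, "wy": 0, "wz": 0}]'

```text
clock: 12.0
eef_pos: [578.7, 25.3, 185.3]
tcp_rot: [-3.14, 0.001, 1.572]
contact_force: [-0.4, 0.1, 0.3]
opening: 0.529
grasp_force: 0.0
```

arm_command --deltas '[{"hand": 45, "tx": 0, "ty": 1.2, "tz": 0, "wx": 0, "wy": 0, "wz": 0}, {"hand": 45, "tx": 0, "ty": 0, "tz": 15, "wx": 0, "wy": 0, "wz": 0.158}, {"hand": 45, "tx": 0, "ty": 0, "tz": 15, "wx": 0, "wy": 0, "wz": 0.158}, {"hand": 45, "tx": 0, "ty": 0, "tz": 15, "wx": 0, "wy": 0, "wz": 0.158}, {"hand": 45, "tx": 0, "ty": 0, "tz": 15, "wx": 0, "wy": 0, "wz": 0.158}, {"hand": 45, "tx": 0, "ty": 0, "tz": 18, "wx": 0, "wy": 0, "wz": 0}, {"hand": 45, "tx": 0, "ty": 0, "tz": 8, "wx": 0, "wy": 0, "wz": 0}, {"hand": 45, "tx": 0, "ty": 0, "tz": 0, "wx": 0, "wy": 0, "wz": 0}]'

```text
clock: 13.0
eef_pos: [580.2, 25.3, 99.6]
tcp_rot: [-3.141, 0.001, 0.94]
contact_force: [0.2, 0.7, 0.5]
opening: 0.527
grasp_force: 0.0
```

arm_command --deltas '[{"hand": 25, "tx": 0, "ty": 0, "tz": 1.5, "wx": 0, "wy": 0, "wz": 0}, {"hand": 15, "tx": 0, "ty": 0, "tz": 0, "wx": 0, "wy": 0, "wz": 0}, {"hand": 4, "tx": 0, "ty": 0, "tz": 0, "wx": 0, "wy": 0, "wz": 0}, {"hand": 4, "tx": 0, "ty": 0, "tz": 0, "wx": 0, "wy": 0, "wz": 0}, {"hand": 4, "tx": 0, "ty": 0, "tz": 0, "wx": 0, "wy": 0, "wz": 0}]' --squeeze 25

```text
clock: 13.62
eef_pos: [579.7, 26.3, 99.3]
tcp_rot: [-3.14, 0.0, 0.939]
contact_force: [-5.4, 3.9, 4.6]
opening: 0.104
grasp_force: 28.5
```

arm_command --deltas '[{"hand": 4, "tx": 0, "ty": -1, "tz": 0, "wx": 0, "wy": 0, "wz": 0.138}, {"hand": 4, "tx": 0, "ty": 0, "tz": 0, "wx": 0, "wy": 0, "wz": 0.138}, {"hand": 4, "tx": 0, "ty": 0, "tz": 0, "wx": 0, "wy": 0, "wz": 0.138}, {"hand": 4, "tx": 0, "ty": 0, "tz": 0, "wx": 0, "wy": 0, "wz": 0.138}, {"hand": 4, "tx": 0, "ty": 0, "tz": 0, "wx": 0, "wy": 0, "wz": 0.138}, {"hand": 4, "tx": 0, "ty": 0, "tz": 0, "wx": 0, "wy": 0, "wz": 0.138}, {"hand": 4, "tx": 0, "ty": 0, "tz": 0, "wx": 0, "wy": 0, "wz": 0.138}, {"hand": 4, "tx": 0, "ty": 0, "tz": 0, "wx": 0, "wy": 0, "wz": 0.14}]'

```text
clock: 14.62
eef_pos: [578.8, 28.1, 99.3]
tcp_rot: [-3.139, 0.002, -0.172]
contact_force: [-5.3, 11.2, 4.8]
opening: 0.104
grasp_force: 28.5
```

arm_command --deltas '[{"hand": 4, "tx": 0, "ty": 0, "tz": 0, "wx": 0, "wy": 0, "wz": 0}, {"hand": 4, "tx": 0, "ty": 0, "tz": 0, "wx": 0, "wy": 0, "wz": 0}]'

```text
clock: 14.88
eef_pos: [578.8, 28.1, 99.3]
tcp_rot: [-3.139, 0.002, -0.168]
contact_force: [-5.4, 10.6, 4.5]
opening: 0.107
grasp_force: 28.5
```

arm_command --deltas '[{"hand": 4, "tx": -0.6, "ty": -1.2, "tz": 0, "wx": 0, "wy": 0, "wz": 0}, {"hand": 4, "tx": 0, "ty": -0.6, "tz": 0, "wx": 0, "wy": 0, "wz": 0}, {"hand": 4, "tx": 0, "ty": 0, "tz": 0, "wx": 0, "wy": 0, "wz": 0}]'

```text
clock: 15.25
eef_pos: [578.8, 28.3, 99.1]
tcp_rot: [3.142, 0.001, -0.167]
contact_force: [-4.0, 3.0, 4.7]
opening: 0.108
grasp_force: 28.5
```

arm_command --deltas '[{"hand": 40, "tx": 0, "ty": -0.4, "tz": 0, "wx": 0, "wy": 0, "wz": 0}, {"hand": 40, "tx": 0, "ty": 0, "tz": 0, "wx": 0, "wy": 0, "wz": 0}, {"hand": 40, "tx": 0, "ty": 0, "tz": 0, "wx": 0, "wy": 0, "wz": 0}, {"hand": 40, "tx": 0, "ty": 0, "tz": -40, "wx": 0, "wy": 0, "wz": 0}, {"hand": 40, "tx": 0, "ty": 0, "tz": -45, "wx": 0, "wy": 0, "wz": 0}, {"hand": 10, "tx": 0, "ty": 60, "tz": 0, "wx": 0, "wy": 0, "wz": 0}, {"hand": 0, "tx": 0, "ty": 60, "tz": 0, "wx": 0, "wy": 0, "wz": 0}, {"hand": 0, "tx": 0, "ty": 60, "tz": 0, "wx": 0, "wy": 0, "wz": 0}]'

```text
clock: 16.25
eef_pos: [549.4, -150.7, 184.1]
tcp_rot: [3.141, -0.001, -0.166]
contact_force: [1.6, -0.0, 0.5]
opening: -0.004
grasp_force: 0.0
```

arm_command --deltas '[{"hand": 0, "tx": 0, "ty": 30, "tz": 0, "wx": 0, "wy": 0, "wz": 0}, {"hand": 0, "tx": 0, "ty": 0, "tz": 0, "wx": 0, "wy": 0, "wz": 0}]'

```text
clock: 16.5
eef_pos: [544.2, -180.7, 183.8]
tcp_rot: [3.141, -0.0, -0.17]
contact_force: [-0.4, 0.9, -0.3]
opening: 0.0
grasp_force: 0.0
```

```bash
python3 - <<'E'
from rig import r, imaging
import cv2, numpy as np
f=imaging.grab_frame("top"); np.savez("pics/top2.npz",**f)
im=f["image"][:,:,::-1]; A=cv2.resize(im[135:215,245:325],None,fx=5,fy=5,interpolation=cv2.INTER_CUBIC)
g=imaging.grab_frame("side")["image"][:,:,::-1]; Bb=cv2.resize(g[135:215,205:285],None,fx=5,fy=5,interpolation=cv2.INTER_CUBIC)
cv2.imwrite("pics/e.png",cv2.hconcat([A,Bb]))
print(r.sense()["eef_pos"],r.sense()["tcp_rot"])
E
```

```text
[ 544.60259639 -178.48417976  183.70783263] [-3.14124981e+00  5.26136826e-05 -1.68138135e-01]
```

View pics/e.png

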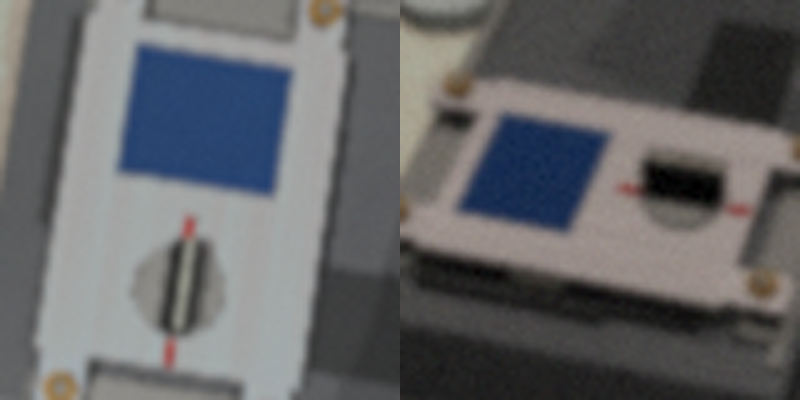

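The line, in the top crop (178,332)–(188,240), is collinear with the marks at (190,227) and (170,355), so the fastener is aligned. The panel is home, so I go on to press.

arm_command --deltas '[{"hand": 0, "tx": 16.6, "ty": -52.4, "tz": 0, "wx": 0, "wy": 0, "wz": 0}, {"hand": 0, "tx": 16.6, "ty": -52.4, "tz": 0, "wx": 0, "wy": 0, "wz": 0}, {"hand": 0, "tx": 16.6, "ty": -52.4, "tz": 0, "wx": 0, "wy": 0, "wz": 0}, {"hand": 0, "tx": 16.7, "ty": -52.4, "tz": 0, "wx": 0, "wy": 0, "wz": 0}, {"hand": 0, "tx": 0, "ty": 0, "tz": 30, "wx": 0, "wy": 0, "wz": 0}, {"hand": 0, "tx": 0, "ty": 0, "tz": 30, "wx": 0, "wy": 0, "wz": 0}, {"hand": 0, "tx": 0, "ty": 0, "tz": 22, "wx": 0, "wy": 0, "wz": 0}, {"hand": 0, "tx": 0, "ty": 0, "tz": 4, "wx": 0, "wy": 0, "wz": 0}]'

```text
clock: 17.6
eef_pos: [643.8, 18.5, 96.1]
tcp_rot: [3.141, 0.003, -0.165]
contact_force: [0.3, -0.5, 0.2]
opening: -0.003
grasp_force: 0.0
```

arm_command --deltas '[{"hand": 0, "tx": 0, "ty": 0, "tz": 3, "wx": 0, "wy": 0, "wz": 0}, {"hand": 0, "tx": 0, "ty": 0, "tz": 2, "wx": 0, "wy": 0, "wz": 0}, {"hand": 0, "tx": 0, "ty": 0, "tz": 2, "wx": 0, "wy": 0, "wz": 0}, {"hand": 0, "tx": 0, "ty": 0, "tz": 0, "wx": 0, "wy": 0, "wz": 0}]'

```text
clock: 18.1
eef_pos: [645.3, 16.9, 91.2]
tcp_rot: [-3.141, -0.001, -0.167]
contact_force: [0.2, -0.2, 0.2]
opening: 0.002
grasp_force: 0.0
```

arm_command --deltas '[{"hand": 0, "tx": 0, "ty": 0, "tz": 2, "wx": 0, "wy": 0, "wz": 0}, {"hand": 0, "tx": 0, "ty": 0, "tz": 2, "wx": 0, "wy": 0, "wz": 0}, {"hand": 0, "tx": 0, "ty": 0, "tz": 2, "wx": 0, "wy": 0, "wz": 0}, {"hand": 0, "tx": 0, "ty": 0, "tz": 0, "wx": 0, "wy": 0, "wz": 0}]'

```text
clock: 18.6
eef_pos: [645.3, 16.9, 85.5]
tcp_rot: [-3.141, -0.001, -0.167]
contact_force: [-2.4, 0.6, 7.5]
opening: -0.001
grasp_force: 3.7
```

arm_command --deltas '[{"hand": 0, "tx": 0, "ty": 0, "tz": 2, "wx": 0, "wy": 0, "wz": 0}, {"hand": 0, "tx": 0, "ty": 0, "tz": 2, "wx": 0, "wy": 0, "wz": 0}, {"hand": 0, "tx": 0, "ty": 0, "tz": 0, "wx": 0, "wy": 0, "wz": 0}]'

```text
clock: 18.98
eef_pos: [645.4, 16.9, 81.7]
tcp_rot: [-3.141, -0.001, -0.167]
contact_force: [-3.2, -0.6, 8.8]
opening: 0.001
grasp_force: 4.4
```

It is past the 3 mm block, so the bar has entered the slot. I keep pressing to the bottom.

arm_command --deltas '[{"hand": 0, "tx": 0, "ty": 0, "tz": 2, "wx": 0, "wy": 0, "wz": 0}, {"hand": 0, "tx": 0, "ty": 0, "tz": 1.5, "wx": 0, "wy": 0, "wz": 0}, {"hand": 0, "tx": 0, "ty": 0, "tz": 0, "wx": 0, "wy": 0, "wz": 0}]'

```text
clock: 19.35
eef_pos: [645.4, 16.9, 79.0]
tcp_rot: [-3.141, -0.001, -0.167]
contact_force: [-5.2, -0.6, 14.6]
opening: 0.001
grasp_force: 7.5
```

arm_command --deltas '[{"hand": 0, "tx": 0, "ty": 0, "tz": 1, "wx": 0, "wy": 0, "wz": 0}, {"hand": 0, "tx": 0, "ty": 0, "tz": 0, "wx": 0, "wy": 0, "wz": 0}]'

```text
clock: 19.6
eef_pos: [645.4, 16.9, 78.9]
tcp_rot: [-3.141, -0.001, -0.167]
contact_force: [-9.0, -0.1, 23.9]
opening: 0.002
grasp_force: 11.7
```

```bash
python3 - <<'E'
from rig import r, imaging
import cv2
a=[cv2.resize(imaging.grab_frame(n)["image"][y:y+140,x:x+140,::-1],None,fx=2.8,fy=2.8,interpolation=cv2.INTER_CUBIC) for n,x,y in(("top",220,130),("side",190,100))]
cv2.imwrite("pics/z.png",cv2.hconcat(a)); s=r.sense(); print(s["eef_pos"],s["contact_force"],s["clock"])
E
```

```text
[645.42060339  16.93104752  78.91982116] [-8.65932374 -0.12275849 22.50172915] 19.7
```

View pics/z.png

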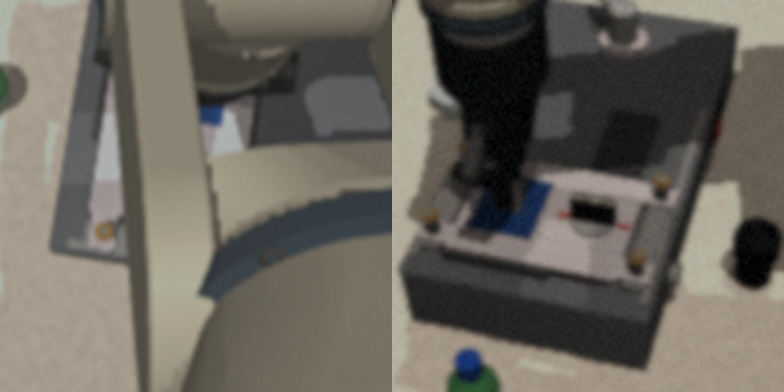

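The side view shows the panel flat on its frame, with the fingertips on the blue field near (510,205). The wing is in line with the marks near (592,215), and the bystanders have not moved.

```bash
python3 -c "
from rig import r
print(r.sign_off())"
```

```text
the job is handed in; nothing more can be done
None
```

I wound the crank to its stop, lined up the fastener with the red marks and handed the job in at about 20 s, with the panel fully down (fingertips at 79 mm) under about 23 N; the eyepiece, dish and bottle were not touched.

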